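# Stand up the fallen bottles in the reagent lane and close up the row

## Task

Two tall bottles in the bottle rack have tipped over onto its front rail: stand both upright in the lane without knocking over the small white bottle between them, and set the stray brown bottle upright in the free place of the lane beside the blue follower. Then, last of all, slide the follower along until all four bottles are closed up against the end stop, and leave the other things on the table where they are.

Things in the scene. Friction and masses are not known exactly. Their poses are not given: they have to be found in the camera images.
- rack: Fixed bottle rack. Origin on the table; y runs along the lane from end stop to follower, x from front rail to rear wall (away from the robot). Grey floor board, top 6 mm up. In its frame: end stop's face y = -0.200, board ends y = 0.280, rear wall's face x = 0.076, both 95 mm high; front rail a 10 mm steel bar at x = -0.052, centre 72 mm up, end posts at y = -0.205 and 0.275.
- silver_bottle_mid (a point): Silver-grey bottle, red cap, 63 deep (x) x 90 wide (y) x 222 mm tall, cap 46 across, 27 high; 0.35 kg. Point: half-way up its axis; z base to cap. Tipped 0.6 rad towards the robot onto the front rail, front edge of its base on the floor at rack x = 0. Pushing the cap in an arc about that edge rights it; below about 0.3 rad it drops onto its base.
- cream_bottle_mid (a point): Cream-white bottle, yellow cap, tipped in the same way: 66 deep (x) x 95 wide (y) x 212 mm tall, cap 44 mm across and 27 high, about 0.35 kg. The point is half-way up, on its axis; z runs from base to cap. The silver and the cream bottle may have changed places.
- small_white_mid (a point): Small white round bottle with a white cap, standing upright in the lane between the two tipped ones; 68 mm across, 150 mm tall. The point is half-way up, on its axis.
- amber_mid (a point): Stray brown glass bottle, black cap, standing on the table in front of the rack's left part; 70 mm across, 142 tall, 0.3 kg; cap 28 mm across, the top 20 mm. The point is half-way up, on its axis. Its place is the free part of the lane, between the tipped bottle nearest the follower and the follower's face.
- follower (a joint): Blue follower plate, 90 mm high: 0 = fully back, face at y = 0.220 in the rack's frame; the value (m) grows as it slides towards the end stop (face at y = 0.220 - value). Stiff (2 N alone, about 10 to 15 N with the whole row before it); stays where it is left. With the four bottles fully closed up it stands at about 0.103 to 0.107.
- follower_post (a point): Black knob, 28 mm across, on the follower's 22 mm upright post. The point is on the post's axis, 196 mm above the table, 20 mm below the knob's top; 34 mm behind the follower's face (side away from the bottles), at x = 0.024 in the rack's frame.
- grey_tub: Bystander: grey tub with a lid, 70 mm across, 80 mm tall; origin at its underside.

How it is judged (in metres and radians):
On the way, in this order (a step that is already met when the one before it is completed fails the run):
1. both tipped bottles, the small white bottle and the brown bottle stand upright in the lane, the row not yet closed up (angle between each of silver_bottle_mid, cream_bottle_mid, small_white_mid, amber_mid's own z axis and vertical below 0.1 rad and x of silver_bottle_mid in the frame of rack between 0 and 0.085 m and y of silver_bottle_mid in the frame of rack between -0.2 and 0.22 m and z of silver_bottle_mid in the frame of rack between 0.109 and 0.125 m and x of cream_bottle_mid in the frame of rack between 0 and 0.085 m and y of cream_bottle_mid in the frame of rack between -0.2 and 0.22 m and z of cream_bottle_mid in the frame of rack between 0.104 and 0.12 m and x of small_white_mid in the frame of rack between 0 and 0.085 m and y of small_white_mid in the frame of rack between -0.2 and 0.22 m and z of small_white_mid in the frame of rack between 0.073 and 0.089 m and x of amber_mid in the frame of rack between 0 and 0.085 m and y of amber_mid in the frame of rack between -0.2 and 0.22 m and z of amber_mid in the frame of rack between 0.069 and 0.085 m), for 0.2 s.
2. the follower has closed up the row (value of joint follower above 0.088 m), for 0.2 s.
At the end, for the whole second after the job is handed in: All four bottles (silver, cream, small white, brown) stand upright (within 0.1 rad) on the lane floor between front rail and rear wall, at rest, and the follower has closed up the row against the end stop: joint past 0.088, so at most about 15 mm of gaps in all (all of step 1 and value of joint follower above 0.088 m and linear speed of each of silver_bottle, cream_bottle, small_white_bottle, amber below 0.02 m/s); the robot touches nothing.
It fails at once if the small white bottle or the brown bottle is knocked over (tilted more than 0.6 rad) (not (angle between small_white_mid's own z axis and vertical below 0.6 rad) or not (angle between amber_mid's own z axis and vertical below 0.6 rad)).
It fails at once if the grey tub is moved by more than 30 mm (distance of grey_tub from where it was at the start of the episode above 0.03 m).
It also fails if it takes over 72 s, if anything falls off the work surface, if the arm or the gripper's body presses on something with over 40 N, if the wrist force passes 120 N, or if a joint passes its speed limit or range.

## Robot

A 6-joint arm with a two-finger parallel gripper is mounted at the origin on a cart in front of the work surface, level with it; the furniture and walls round the work are solid. World frame = base frame: x ahead of the robot, y to its left, z up, the work surface at z = 0. Lengths are in mm, angles in degrees, forces in N, time in s.
With the tool pointing down it reaches from about 300 to 850 mm from the base axis. Payload 4.2 kg.
Tool frame: the origin (TCP) lies midway between the tips of the shut fingers; the grasp point (between the pads) lies 19 mm behind it; x points along the fingers, y is the direction in which the jaws open and shut, and the axes are right-handed (so a half turn about x gives the same grasp; the last joint's range is limited). The gripper opens to 91 mm and grips with 3 to 60 N. Pads are 32 mm wide; open, the fingers measure 118 mm over their backs; the gripper's body (76 mm by 178 mm) begins 60 mm behind the grasp point.
Start: joints at [64.63, 18.312, 89.639, -0, 72.044, -1.146], TCP at [235.936, 524.383, 213.976] pointing down, gripper open.
Joint ranges: [-177.97, 177.97], [-48.28, 115.42], [12.27, 149.76], [-77.06, 257.06], [2.81, 150.46], [-146.56, 146.56]. Speed limits (degrees/s): [147.25, 147.25, 180, 180, 180, 180].

## Interface

Orientations are given as [roll, pitch, yaw] about the fixed x, y, z axes, in that order (R = Rz(yaw) Ry(pitch) Rx(roll)).
In Python, from workcell import env gives the robot as it stands.
- The arm moves only by the shell command python3 -m handwheel 'ROWS' [FORCE]. ROWS is text: rows parted by semicolons, each of 7 numbers parted by spaces: the turn, a rotation vector about the tool's x, y, z in degrees, then the shift along the tool's x, y, z in m, then the finger opening in m, from 0 to 0.0912. In form: rx ry rz x y z grip; .... A call has 1 to 12 rows; each row is the pose to reach, as a shift and turn from the pose commanded when the call began, along the tool's axes at that moment; what a row does not reach only later rows make up. A row lasts 1/12 s, in which the tool goes at most 41.7 mm and 7.16 degrees, less where a joint would pass 70% of its speed; a pose out of reach is approached as far as the arm can. A call with a gripper value outside its range is refused whole. The fingers move at their own pace and stop on an object; FORCE is the grip in N (left out, the last holds). Time passes only in rows, so rows that repeat a pose let the fingers close. It gives the time, the measured TCP pose, the force and the opening at its end, in the units of the state.
- env.state(): the state, without advancing time (a new reading comes with each control period).
- env.grab_frame(name): name is "scene" or "top" or "wrist"; returns the picture (384x512x3 uint8, red, green, blue); there is no depth.
- env.get_calibration(name): a dict with "mtx" (3x3 intrinsics, pixels), "T" (4x4, takes a point from camera to world coordinates); the wrist camera has in their place "hand_eye" (4x4, takes a point from camera to tool coordinates, whose origin is the TCP and whose axes are the tool frame's). Camera axes: x right, y up, looking along -z (the intrinsics and any distortion apply to the point x, -y, -z); pixel columns grow to the right and rows downward; lengths in mm; the calibration is good to about 2 mm. A picture is of the moment at which its call begins: read the wrist's pose just before it. get_calibration takes no time and is no camera call.
- env.job_done(): hands the job in, once; it reports no verdict.
The state is a dict: "time_s": time; "qpos": joint angles; "qvel": joint speeds; "effort": joint torques, N m; "ee_pos": TCP position; "ee_rot": TCP orientation; "force": force on the tool from outside, world axes, zero at the start; "torque": the same for the moment, N m; "gripper_width": finger opening in mm.
Only numpy, scipy, OpenCV 4.12 (cv2) and the standard library are available. Lean on these libraries where they do the work, as an engineer would, in place of code of your own. Each camera call takes 0.05 s, during which the arm holds its last target. There are 200 camera calls.

## Working session

There is one attempt and no reset: what is moved stays moved. The work goes in short steps, Python scripts to look and compute and a shell command to move; the robot and the scene stay as the last step left them, time stands still between calls to the robot, and variables do not carry over. Pictures are saved under pics/ and viewed, on a budget of 10 in all, crops included, one or two more only if the job needs it, and the job is handed in when it is done.

```bash
mkdir -p pics; ls; python3 - <<'E'
from workcell import env
import cv2,numpy as np
np.set_printoptions(precision=4,suppress=True)
s=env.state();print(s['time_s'],s['ee_pos'],s['ee_rot'],s['gripper_width'])
for n in ['scene','top','wrist']:
    c=env.get_calibration(n);print(n,c)
    im=env.grab_frame(n);np.save(f'pics/{n}0.npy',im)
    cv2.imwrite(f'pics/{n}0.png',cv2.cvtColor(im,cv2.COLOR_RGB2BGR))
a=cv2.imread('pics/scene0.png');b=cv2.imread('pics/top0.png')
E
```

```text
pics
0.0 [235.6999 523.9091 213.1285] [ -91.047    89.8984 -115.2686] 91.04831400500392
scene {'mtx': array([[378.5811,   0.    , 260.2839],
       [  0.    , 378.5811, 193.0092],
       [  0.    ,   0.    ,   1.    ]]), 'T': array([[   0.7651,    0.3184,   -0.5597,   80.4514],
       [  -0.6435,    0.3446,   -0.6835, -397.2166],
       [  -0.0248,    0.8831,    0.4685,  531.3996],
       [   0.    ,    0.    ,    0.    ,    1.    ]])}
top {'mtx': array([[391.9847,   0.    , 259.5155],
       [  0.    , 391.9847, 191.9141],
       [  0.    ,   0.    ,   1.    ]]), 'T': array([[   0.0239,    0.9969,   -0.0749,  507.7421],
       [  -0.9996,    0.0229,   -0.0137,  182.1177],
       [  -0.0119,    0.0752,    0.9971, 1149.0875],
       [   0.    ,    0.    ,    0.    ,    1.    ]])}
wrist {'mtx': array([[284.1508,   0.    , 257.5601],
       [  0.    , 284.1508, 190.8826],
       [  0.    ,   0.    ,   1.    ]]), 'hand_eye': array([[   0.001 ,    0.2694,   -0.963 , -170.0857],
       [   1.    ,   -0.0004,    0.001 ,    0.8593],
       [  -0.0001,   -0.963 ,   -0.2694,  -75.9254],
       [   0.    ,    0.    ,    0.    ,    1.    ]])}
```

View pics/scene0.png

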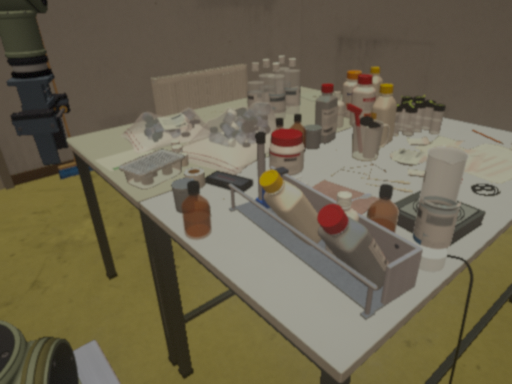

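View pics/top0.png

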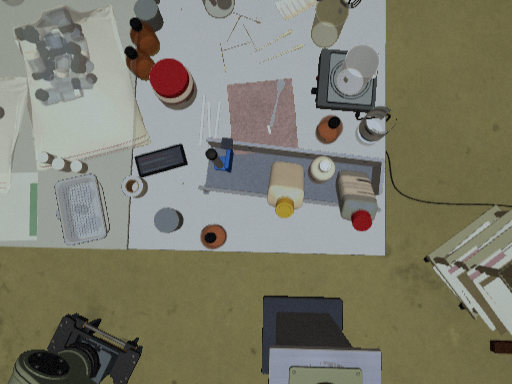

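The overview shows silver (red cap) at the end-stop side on the right and cream (yellow cap) nearer the follower. The amber bottle is at top px (213,237) and the tub at (168,220). I'll zoom in for the rack geometry.

```bash
python3 - <<'E'
import cv2,numpy as np
b=cv2.imread('pics/top0.png')[125:255,130:394]
b=cv2.resize(b,None,fx=3,fy=3,interpolation=cv2.INTER_CUBIC)
b=cv2.convertScaleAbs(b,alpha=1.3)
for i in range(0,264,20): cv2.putText(b,str(130+i),(i*3,8),0,.3,(0,0,255));cv2.line(b,(i*3,10),(i*3,14),(0,0,255))
for i in range(0,130,10): cv2.putText(b,str(125+i),(0,i*3+4),0,.3,(0,0,255))
cv2.imwrite('pics/topz.png',b)
E
```

```text
(no output)
```

View pics/topz.png

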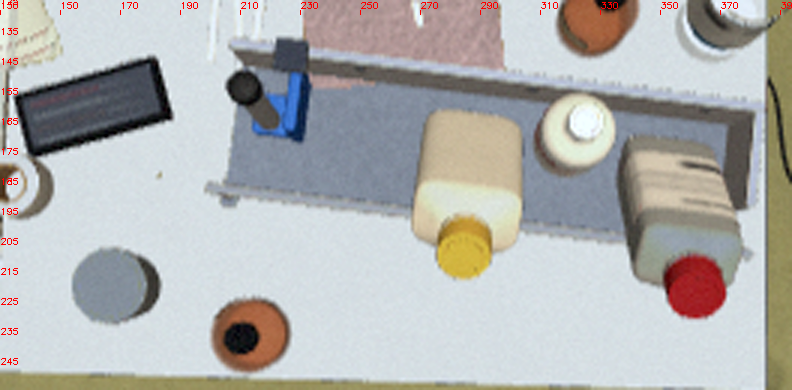

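Silver (red cap) is by the end stop and cream (yellow cap) is nearer the follower, with the white cap at about (325,165), the knob at (211,154), and the amber cap at (210,238). Next I'll solve for the rack pose and the positions.

```bash
cat > h.py <<'E'
from workcell import env
import numpy as np, cv2
from scipy.spatial.transform import Rotation as R
from scipy.optimize import least_squares
np.set_printoptions(precision=2,suppress=True)
def ray(n,u,v,T=None):
    c=env.get_calibration(n)
    if T is None: T=c['T']
    K=c['mtx']; d=np.array([(u-K[0,2])/K[0,0],-(v-K[1,2])/K[1,1],-1.])
    return T[:3,3],T[:3,:3]@d
def onz(n,u,v,z,T=None):
    o,d=ray(n,u,v,T); return o+d*(z-o[2])/d[2]
def tri(n1,p1,n2,p2):
    o1,d1=ray(n1,*p1);o2,d2=ray(n2,*p2)
    s=np.linalg.lstsq(np.c_[d1,-d2],o2-o1,rcond=None)[0]
    a=o1+d1*s[0];b=o2+d2*s[1];return (a+b)/2,np.linalg.norm(a-b)
def tool():
    s=env.state();return np.array(s['ee_pos']),R.from_euler('xyz',s['ee_rot'],degrees=True)
def rel(p,r,base=None):
    p0,r0=base or tool()
    return np.r_[(r0.inv()*r).as_rotvec(degrees=True), r0.inv().apply(np.array(p)-p0)/1000]
def blob(im,lo,hi,box):
    h=cv2.cvtColor(im,cv2.COLOR_RGB2HSV);m=cv2.inRange(h,lo,hi);k=np.zeros_like(m)
    x0,y0,x1,y1=box;k[y0:y1,x0:x1]=m[y0:y1,x0:x1]
    ys,xs=np.nonzero(k);return xs.mean(),ys.mean(),len(xs)
E
python3 - <<'E'
from h import *
t=lambda u,v,z:onz('top',u,v,z)
rl,rr=t(199.5,187.5,77),t(380.5,209.3,77)
corner=t(372.7,161,95); knob=t(211.3,154,216); wl=t(206.7,139,95)
print('rail',rl,rr,'corner',corner,'wall left',wl,'knob',knob)
# fit rack pose: x0,y0,yaw
def f(q):
    c,s=np.cos(q[2]),np.sin(q[2]);W=lambda x,y:np.array([q[0]+c*x-s*y,q[1]+s*x+c*y])
    n=np.array([c,s])
    return np.r_[W(76,-200)-corner[:2],W(24,254)-knob[:2],n@(rl[:2]-W(-52,0)),n@(rr[:2]-W(-52,0))]
o=least_squares(f,[500,100,0]);print('rack',o.x[:2],np.degrees(o.x[2]),'res',o.fun)
np.save('rack.npy',o.x)
q=o.x;c,s=np.cos(q[2]),np.sin(q[2]);Ri=np.array([[c,s],[-s,c]])
top=np.load('pics/top0.npy');sc=np.load('pics/scene0.npy')
y=blob(top,(18,150,110),(32,255,255),(265,190,305,220)); y2=blob(sc,(18,150,110),(32,255,255),(255,165,290,195))
r=blob(top,(170,150,60),(180,255,255),(345,205,380,235)); r2=blob(sc,(170,150,60),(180,255,255),(310,200,350,235))
print(y,y2,r,r2)
for n,p in [('yellow',tri('top',y[:2],'scene',y2[:2])),('red',tri('top',r[:2],'scene',r2[:2])),('white',(t(325.3,165.3,156),0)),('amber',(t(210,237.7,142),0)),('tub',(t(166.7,220,80),0)),('knob',(knob,0)),('wl',(wl,0)),('rl',(rl,0)),('rr',(rr,0))]:
    print(n,p, 'rack',Ri@(p[0][:2]-q[:2]))
p0,r0=tool();print(p0,r0.as_matrix())
E
```

```text
rail [596.7  362.15  77.  ] [ 548.43 -133.78   77.  ] corner [ 677.81 -107.37   95.  ] wall left [728.44 344.16  95.  ] knob [666.76 313.22 216.  ]
rack [620.82  80.61] -5.328284548852738 res [  0.11 -18.22   1.55  18.06   1.84  -0.17]
(np.float64(284.5234657039711), np.float64(207.29241877256317), 277) (np.float64(270.8080229226361), np.float64(179.65042979942695), 349) (np.float64(361.8082191780822), np.float64(221.39269406392694), 219) (np.float64(nan), np.float64(nan), 0)
 ** On entry to DLASCL parameter number  4 had an illegal value
 ** On entry to DLASCL parameter number  4 had an illegal value
 ** On entry to DLASCL parameter number  4 had an illegal value
 ** On entry to DLASCL parameter number  4 had an illegal value
 ** On entry to DLASCL parameter number  5 had an illegal value
 ** On entry to DLASCL parameter number  4 had an illegal valueh.py:25: RuntimeWarning: Mean of empty slice.
  ys,xs=np.nonzero(k);return xs.mean(),ys.mean(),len(xs)
  ret = ret.dtype.type(ret / rcount)
Traceback (most recent call last):
  File "h.py", line 15, in tri
    s=np.linalg.lstsq(np.c_[d1,-d2],o2-o1,rcond=None)[0]
      ~~~~~~~~~~~~~~~^^^^^^^^^^^^^^^^^^^^^^^^^^^^^^^^
numpy.linalg.LinAlgError: SVD did not converge in Linear Least Squares
```

```bash
python3 - <<'E'
from h import *
t=lambda u,v,z:onz('top',u,v,z)
rl,rr=t(199.5,187.5,77),t(380.5,209.3,77)
corner=t(130+752/3,125+104/3,95); knob=t(211.3,154,216); wl=t(207.5,140,95)
m=(rl+rr)/2
def f(q):
    c,s=np.cos(q[2]),np.sin(q[2]);W=lambda x,y:np.array([q[0]+c*x-s*y,q[1]+s*x+c*y])
    n=np.array([c,s]);tt=np.array([-s,c])
    return np.r_[W(76,-200)-corner[:2],(n@(knob[:2]-W(24,0))),n@(rl[:2]-W(-52,0)),n@(rr[:2]-W(-52,0)),tt@(m[:2]-W(-52,35)),n@(wl[:2]-W(76,0))]
o=least_squares(f,[500,100,0]);print('rack',o.x[:2],np.degrees(o.x[2]),'res',o.fun)
np.save('rack.npy',o.x)
q=o.x;c,s=np.cos(q[2]),np.sin(q[2]);Ri=np.array([[c,s],[-s,c]])
top=np.load('pics/top0.npy');sc=np.load('pics/scene0.npy')
h=cv2.cvtColor(sc,cv2.COLOR_RGB2HSV);print('red px',h[218,332],h[182,270])
top_h=np.array
y=blob(top,(18,150,110),(32,255,255),(265,190,305,220)); y2=blob(sc,(18,120,100),(32,255,255),(255,165,290,195))
r=blob(top,(170,150,60),(180,255,255),(345,205,380,235)); r2=blob(sc,(172,120,40),(180,255,255),(310,200,350,235))
if not r2[2]: r2=(333,219,0)
L=[('yellow',tri('top',y[:2],'scene',y2[:2])),('red',tri('top',r[:2],'scene',r2[:2])),('white',(t(325.3,165.3,156),0)),('amber',(t(210,237.7,142),0)),('tub',(t(166.7,220,80),0)),('knob',(knob,0)),('wl',(wl,0)),('rl',(rl,0)),('rr',(rr,0)),('basecreamL',(t(130+425/3,125+115/3,40),0)),('basecreamR',(t(130+522/3,125+120/3,40),0)),('basesilvL',(t(130+624/3,125+140/3,40),0)),('basesilvR',(t(130+708/3,125+150/3,40),0))]
for n,p in L: print(n,p, 'rack',Ri@(p[0][:2]-q[:2]))
p0,r0=tool();print(p0,r0.as_matrix())
E
```

```text
rack [622.49  75.98] -5.3053783462866155 res [-2.26 -1.37 -1.85 -0.13 -2.34 -1.57  2.21]
red px [  1 189 132] [ 25 255 158]
yellow (array([543.62, 133.13, 186.86]), np.float64(0.11485673557551503)) rack [-83.81  49.61]
red (array([514.55, -55.67, 192.04]), np.float64(2.574820822724744)) rack [ -95.3  -141.07]
white (array([654.26,  29.73, 156.  ]), 0) rack [ 35.91 -43.11]
amber (array([463.11, 319.77, 142.  ]), 0) rack [-181.24  228.01]
tub (array([505.45, 448.13,  80.  ]), 0) rack [-150.94  359.74]
knob (array([666.76, 313.22, 216.  ]), 0) rack [ 22.15 240.31]
wl (array([725.72, 341.88,  95.  ]), 0) rack [ 78.21 274.31]
rl (array([596.7 , 362.15,  77.  ]), 0) rack [-52.13 282.57]
rr (array([ 548.43, -133.78,   77.  ]), 0) rack [ -54.34 -215.71]
basecreamL (array([673.64, 164.64,  40.  ]), 0) rack [42.73 93.01]
basecreamR (array([670.89,  72.48,  40.  ]), 0) rack [48.52  1.  ]
basesilvL (array([653.93, -24.29,  40.  ]), 0) rack [ 40.58 -96.93]
basesilvR (array([ 646.18, -103.62,   40.  ]), 0) rack [  40.2  -176.64]
[235.78 524.05 213.34] [[-0.    0.41  0.91]
 [-0.    0.91 -0.41]
 [-1.   -0.   -0.  ]]h.py:25: RuntimeWarning: Mean of empty slice.
  ys,xs=np.nonzero(k);return xs.mean(),ys.mean(),len(xs)
  ret = ret.dtype.type(ret / rcount)
```

```bash
cat >> h.py <<'E'
q=np.load('rack.npy')
Rk=R.from_euler('z',q[2])
def W(x,y,z): return Rk.apply([x,y,z])+[q[0],q[1],0]
def toolR(th): # tool x = down the tilted bottle axis, y = rack y
    return Rk*R.from_matrix(np.c_[[np.sin(th),0,-np.cos(th)],[0,1,0],[np.cos(th),0,np.sin(th)]])
def bot(th,h,dep,y,ex=0): # point on axis of tipped bottle, mm
    return W(ex+dep/2*np.cos(th)-h*np.sin(th),y,6+dep/2*np.sin(th)+h*np.cos(th))
def pr(*a): print(' '.join(f'{v:.2f}' if i<3 else f'{v:.4f}' for i,v in enumerate(a[0])))
E
python3 - <<'E'
from h import *
pr(rel(bot(.6,270,66,48.5),toolR(.6)))
pr(rel(bot(.6,186,66,48.5),toolR(.6)))
print(bot(.6,270,66,48.5))
E
```

```text
-18.32 -34.07 5.75 -0.0338 -0.2447 0.4023
-18.32 -34.07 5.75 0.0355 -0.2293 0.4472
[502.29 135.85 247.47]
```

```bash
python3 -m handwheel '-2 -4 0.5 -0.01 -0.02 0.03 0.07; -18.3 -34.1 5.75 -0.0338 -0.2447 0.4023 0.07; -18.3 -34.1 5.75 -0.0338 -0.2447 0.4023 0.07; -18.3 -34.1 5.75 -0.0338 -0.2447 0.4023 0.07; -18.3 -34.1 5.75 -0.0338 -0.2447 0.4023 0.07; -18.3 -34.1 5.75 -0.0338 -0.2447 0.4023 0.07; -18.3 -34.1 5.75 -0.0338 -0.2447 0.4023 0.07; -18.3 -34.1 5.75 -0.0338 -0.2447 0.4023 0.07; -18.3 -34.1 5.75 -0.0338 -0.2447 0.4023 0.07; -18.3 -34.1 5.75 -0.0338 -0.2447 0.4023 0.07; -18.3 -34.1 5.75 -0.0338 -0.2447 0.4023 0.07; -18.3 -34.1 5.75 -0.0338 -0.2447 0.4023 0.07' 20
python3 - <<'E'
from h import *
p0,r0=tool();print(p0,(r0.inv()*toolR(.6)).as_rotvec(degrees=True))
im=env.grab_frame('wrist');cv2.imwrite('pics/w1.png',cv2.cvtColor(im,cv2.COLOR_RGB2BGR))
c=env.get_calibration('wrist')
T0=np.eye(4);T0[:3,:3]=r0.as_matrix();T0[:3,3]=p0;T=T0@c['hand_eye']
b=blob(im,(18,150,80),(32,255,255),(0,0,512,384));print('yellow',b)
# expected px of cap mid
P=np.linalg.inv(T)@np.r_[bot(.6,212,66,48.5),1];K=c['mtx'];print('cap top expected',K[0,2]+K[0,0]*P[0]/-P[2],K[1,2]-K[1,1]*P[1]/-P[2])
pr(rel(bot(.6,186,66,48.5),toolR(.6)))
E
```

```text
time_s: 1.15
ee_pos: [503.7, 132.3, 248.3]
ee_rot: [0.1, 55.5, -5.5]
force: [-0.6, 1.3, -0.4]
gripper_width: 69.9
[503.67 132.31 248.3 ] [-0.22  0.12  0.1 ]
yellow (np.float64(313.1943275388838), np.float64(266.2181152790485), 5465)
cap top expected 260.95131731763445 202.89449694720454
-0.27 0.12 0.19 0.0833 0.0045 -0.0028
```

View pics/w1.png

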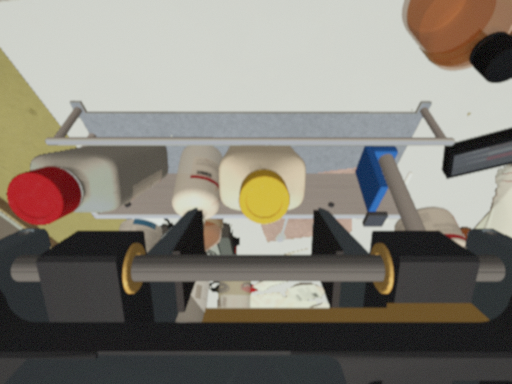

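The wrist view shows the yellow cap's top at (265,195), where I expected (261,203). So I'll shift a few mm towards +y and -z, advance and grip.

```bash
python3 -m handwheel '0 0 0 0.02 0.0065 -0.005 0.07; 0 0 0 0.045 0.0065 -0.005 0.07; 0 0 0 0.07 0.0065 -0.005 0.07; 0 0 0 0.083 0.0065 -0.005 0.07; 0 0 0 0.083 0.0065 -0.005 0.07; 0 0 0 0.083 0.0065 -0.005 0.03; 0 0 0 0.083 0.0065 -0.005 0.03; 0 0 0 0.083 0.0065 -0.005 0.03; 0 0 0 0.083 0.0065 -0.005 0.03; 0 0 0 0.083 0.0065 -0.005 0.03; 0 0 0 0.083 0.0065 -0.005 0.03' 15
python3 - <<'E'
from h import *
p,r=tool();print(p,r.as_euler('xyz',degrees=True), env.state()['force'])
l=Rk.inv().apply(p-[q[0],q[1],0]);print('rack',l)
# rotate about edge (rack x=0,z=6), from current
for d in [5,10,15,20,25,30,34.4]:
    a=np.radians(d);v=np.array([l[0],0,l[2]-6]);v2=R.from_rotvec([0,a,0]).apply(v)
    pr(rel(W(v2[0],l[1],v2[2]+6),Rk*R.from_rotvec([0,a,0])*Rk.inv()*r))
E
```

```text
time_s: 2.12
ee_pos: [545.7, 138.8, 177.5]
ee_rot: [0.2, 55.5, -5.2]
force: [-2.6, -1.0, 4.0]
gripper_width: 43.5
[545.69 138.81 177.52] [ 0.18 55.48 -5.17] [-2.63 -1.05  3.98]
rack [-82.27  55.46 177.52]
0.01 5.00 -0.01 0.0033 0.0000 0.0163
0.01 10.00 -0.01 0.0080 0.0000 0.0322
0.02 15.00 -0.02 0.0140 0.0000 0.0476
0.03 20.00 -0.02 0.0214 0.0000 0.0625
0.03 25.00 -0.03 0.0300 0.0001 0.0767
0.04 30.00 -0.04 0.0399 0.0001 0.0900
0.05 34.40 -0.04 0.0495 0.0001 0.1010
```

```bash
python3 -m handwheel '0 3 0 0.0018 0 0.0098 0.03; 0 6.5 0 0.0046 0 0.0211 0.03; 0 10 0 0.008 0 0.0322 0.03; 0 15 0 0.014 0 0.0476 0.03; 0 20 0 0.0214 0 0.0625 0.03; 0 25 0 0.03 0 0.0767 0.03; 0 30 0 0.0399 0 0.09 0.03; 0 32.5 0 0.0452 0 0.0964 0.03; 0 34.4 0 0.0495 0 0.101 0.03; 0 34.4 0 0.0495 0 0.101 0.03; 0 34.4 0 0.0495 0 0.101 0.03'
python3 - <<'E'
from h import *
s=env.state();p,r=tool();print(s['force'],s['torque'],s['gripper_width'],'rack',Rk.inv().apply(p-[q[0],q[1],0]),r.as_euler('xyz',degrees=True))
im=env.grab_frame('scene');cv2.imwrite('pics/s2.png',cv2.cvtColor(im,cv2.COLOR_RGB2BGR)[100:330,150:450].repeat(2,0).repeat(2,1))
E
```

```text
time_s: 3.03
ee_pos: [659.4, 127.6, 197.0]
ee_rot: [12.2, 89.5, 6.8]
force: [-2.5, -2.2, 14.3]
gripper_width: 43.7
[-2.51 -2.23 14.26] [-0.46  0.33  0.  ] 43.67075031966948 rack [ 32.03  54.83 197.  ] [12.19 89.51  6.83]
```

View pics/s2.png

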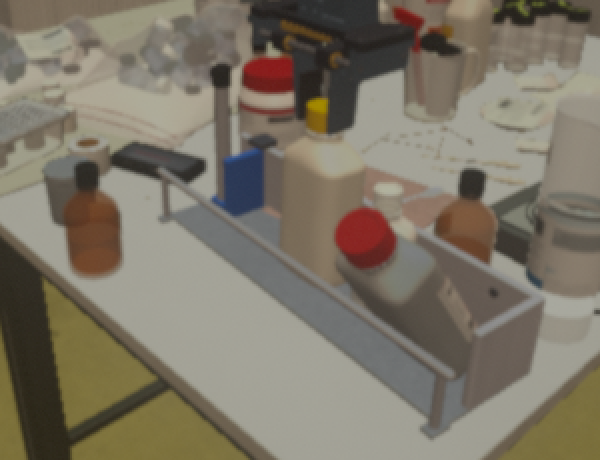

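The picture shows the cream bottle standing upright under the gripper, with the white bottle still standing. I'll release, rise and go to the silver bottle.

```bash
python3 -m handwheel '0 0 0 0 0 0 0.07; 0 0 0 0 0 0 0.07; 0 0 0 0 0 0 0.07; 0 0 0 -0.02 0 0 0.07; 0 0 0 -0.05 0 0 0.07; 0 0 0 -0.09 0 0 0.07; 0 0 0 -0.1 0 0 0.07; 0 0 0 -0.1 0 0 0.07; 0 0 0 -0.1 0 0 0.07'
python3 - <<'E'
from h import *
p,r=tool();print(p)
pr(rel(bot(.6,282,63,-139),toolR(.6)))
E
```

```text
time_s: 3.83
ee_pos: [656.2, 128.4, 292.1]
ee_rot: [83.9, 89.9, 78.6]
force: [-0.0, 0.1, -0.8]
gripper_width: 70.2
[656.19 128.41 292.13]
-0.03 -34.37 -0.08 0.0353 -0.1944 -0.1619
```

```bash
python3 -m handwheel '0 -7 0 0.005 -0.02 -0.03 0.07; 0 -14 0 0.01 -0.05 -0.055 0.07; 0 -21 0 0.02 -0.08 -0.08 0.07; 0 -28 0 0.025 -0.11 -0.1 0.07; 0 -34.4 0 0.035 -0.15 -0.13 0.07; 0 -34.4 0 0.0353 -0.1944 -0.1619 0.07; 0 -34.4 0 0.0353 -0.1944 -0.1619 0.07; 0 -34.4 0 0.0353 -0.1944 -0.1619 0.07; 0 -34.4 0 0.0353 -0.1944 -0.1619 0.07; 0 -34.4 0 0.0353 -0.1944 -0.1619 0.07; 0 -34.4 0 0.0353 -0.1944 -0.1619 0.07'
python3 - <<'E'
from h import *
p0,r0=tool();print(p0)
im=env.grab_frame('wrist');cv2.imwrite('pics/w2.png',cv2.cvtColor(im,cv2.COLOR_RGB2BGR))
h=cv2.cvtColor(im,cv2.COLOR_RGB2HSV);m=(cv2.inRange(h,(0,150,60),(5,255,255))|cv2.inRange(h,(172,150,60),(180,255,255)))
n,lab,st,ce=cv2.connectedComponentsWithStats(m);i=1+np.argmax(st[1:,4]);print('red',st[i],ce[i])
c=env.get_calibration('wrist')
T0=np.eye(4);T0[:3,:3]=r0.as_matrix();T0[:3,3]=p0;T=T0@c['hand_eye'];K=c['mtx']
for hh in (222,195):
    P=np.linalg.inv(T)@np.r_[bot(.6,hh,63,-139),1];print(hh,K[0,2]+K[0,0]*P[0]/-P[2],K[1,2]-K[1,1]*P[1]/-P[2],-P[2])
pr(rel(bot(.6,196,63,-139),toolR(.6)))
E
```

```text
time_s: 4.75
ee_pos: [477.9, -49.5, 256.5]
ee_rot: [0.2, 55.6, -5.1]
force: [0.2, -0.2, -0.9]
gripper_width: 69.6
[477.9  -49.54 256.46]
red [ 232  167   52   56 2182] [257.19 194.36]
222 255.9198892776759 203.75443828200304 241.25661742950803
195 256.0506064092276 194.78360506418082 267.2623344786383
0.02 -0.01 -0.12 0.0855 -0.0010 -0.0008
```

View pics/w2.png

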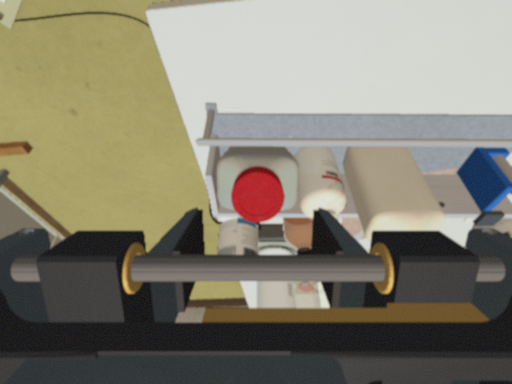

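The red cap is centred at (257,194), as expected. The cream and white bottles are upright. I'll advance and grip.

```bash
python3 -m handwheel '0 0 0 0.02 -0.0005 -0.003 0.07; 0 0 0 0.045 -0.0005 -0.003 0.07; 0 0 0 0.07 -0.0005 -0.003 0.07; 0 0 0 0.085 -0.0005 -0.003 0.07; 0 0 0 0.085 -0.0005 -0.003 0.07; 0 0 0 0.085 -0.0005 -0.003 0.03; 0 0 0 0.085 -0.0005 -0.003 0.03; 0 0 0 0.085 -0.0005 -0.003 0.03; 0 0 0 0.085 -0.0005 -0.003 0.03; 0 0 0 0.085 -0.0005 -0.003 0.03; 0 0 0 0.085 -0.0005 -0.003 0.03'
python3 - <<'E'
from h import *
p,r=tool();print(p,r.as_euler('xyz',degrees=True), env.state()['force'])
l=Rk.inv().apply(p-[q[0],q[1],0]);print('rack',l)
for d in [3,6.5,10,15,20,25,30,32.5,34.2]:
    a=np.radians(d);v=np.array([l[0],0,l[2]-6]);v2=R.from_rotvec([0,a,0]).apply(v)
    pr(rel(W(v2[0],l[1],v2[2]+6),Rk*R.from_rotvec([0,a,0])*Rk.inv()*r))
E
```

```text
time_s: 5.72
ee_pos: [522.8, -54.8, 186.5]
ee_rot: [0.2, 55.4, -5.2]
force: [-1.7, 1.7, 2.7]
gripper_width: 45.3
[522.77 -54.84 186.46] [ 0.15 55.44 -5.21] [-1.67  1.73  2.75]
rack [ -87.19 -139.48  186.46]
0.00 3.00 -0.00 0.0019 0.0000 0.0103
0.01 6.50 -0.01 0.0047 0.0000 0.0222
0.01 10.00 -0.01 0.0083 0.0000 0.0339
0.01 15.00 -0.02 0.0147 0.0001 0.0502
0.02 20.00 -0.03 0.0224 0.0001 0.0659
0.02 25.00 -0.03 0.0315 0.0001 0.0808
0.03 30.00 -0.04 0.0418 0.0001 0.0949
0.03 32.50 -0.04 0.0474 0.0001 0.1016
0.03 34.20 -0.04 0.0514 0.0001 0.1060
```

```bash
python3 -m handwheel '0 3 0 0.0018 0 0.0104 0.03; 0 6.5 0 0.0046 0 0.0223 0.03; 0 10 0 0.008 0 0.034 0.03; 0 15 0 0.0143 0 0.0504 0.03; 0 20 0 0.022 0 0.0662 0.03; 0 25 0 0.031 0 0.0812 0.03; 0 30 0 0.0412 0 0.0953 0.03; 0 32.5 0 0.0467 0 0.102 0.03; 0 34.4 0 0.0508 0 0.1064 0.03; 0 34.4 0 0.0508 0 0.1064 0.03; 0 34.4 0 0.0508 0 0.1064 0.03' && python3 -m handwheel '0 0 0 0 0 0 0.07; 0 0 0 0 0 0 0.07; 0 0 0 0 0 0 0.07; 0 0 0 -0.02 0 0 0.07; 0 0 0 -0.05 0 0 0.07; 0 0 0 -0.09 0 0 0.07; 0 0 0 -0.1 0 0 0.07; 0 0 0 -0.1 0 0 0.07; 0 0 0 -0.1 0 0 0.07'
python3 - <<'E'
from h import *
p,r=tool();print(p)
a=onz('top',210,237.7,142)
im=env.grab_frame('top');cv2.imwrite('pics/t2.png',cv2.resize(cv2.cvtColor(im,cv2.COLOR_RGB2BGR)[125:255,130:394],None,fx=3,fy=3,interpolation=2))
h=cv2.cvtColor(im,cv2.COLOR_RGB2HSV);m=cv2.inRange(h,(0,0,0),(180,255,40))
k=m[225:250,198:228];ys,xs=np.nonzero(k);u,v=xs.mean()+198,ys.mean()+225;print(u,v,len(xs));a=onz('top',u,v,140);print(a)
for z in (230,126): pr(rel([a[0],a[1],z],toolR(0)))
E
```

```text
time_s: 6.63
ee_pos: [641.5, -67.2, 206.5]
ee_rot: [-4.4, 89.5, -9.8]
force: [0.4, -2.4, 9.3]
gripper_width: 45.6
time_s: 7.38
ee_pos: [638.1, -65.6, 303.1]
ee_rot: [85.4, 89.9, 80.1]
force: [0.5, -0.3, -0.7]
gripper_width: 70.0
[638.08 -65.64 303.06]
209.96703296703296 237.30769230769232 91
[464.02 320.16 140.  ]
-0.02 -0.15 -0.09 0.0729 0.3679 -0.2084
-0.02 -0.15 -0.09 0.1769 0.3677 -0.2082
```

View pics/t2.png

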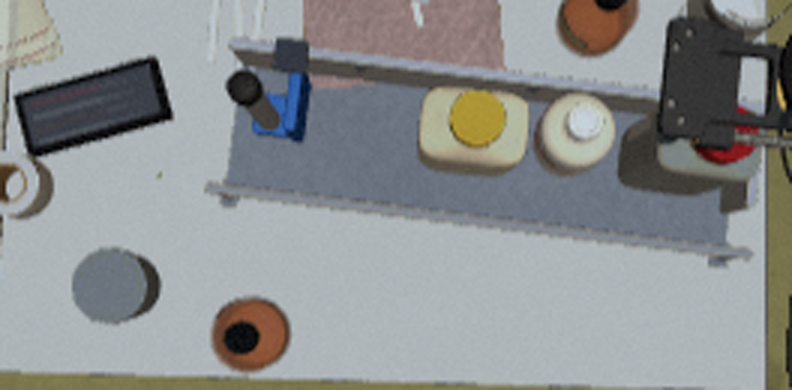

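Both tall bottles and the white one are upright: cream cap at zoom (478,118), white at (586,121), silver at right. Now the amber bottle, with the jaws turned to the rack's x.

```bash
cat >> h.py <<'E'
RX=toolR(0)*R.from_rotvec([90,0,0],degrees=True)
E
python3 - <<'E'
from h import *
print(env.state()['qpos'],RX.as_matrix())
pr(rel([464,320,215],RX))
E
```

```text
[ -6.95  22.54  70.8    0.09  86.8  -91.63] [[ 0.    1.   -0.09]
 [ 0.   -0.09 -1.  ]
 [-1.    0.    0.  ]]
89.98 -0.19 0.04 0.0879 0.3677 -0.2084
```

```bash
python3 -m handwheel '7 0 0 0 0.02 -0.012 0.055; 90 0 0 0.085 0.3677 -0.2084 0.055; 90 0 0 0.085 0.3677 -0.2084 0.055; 90 0 0 0.085 0.3677 -0.2084 0.055; 90 0 0 0.085 0.3677 -0.2084 0.055; 90 0 0 0.085 0.3677 -0.2084 0.055; 90 0 0 0.085 0.3677 -0.2084 0.055; 90 0 0 0.085 0.3677 -0.2084 0.055; 90 0 0 0.085 0.3677 -0.2084 0.055; 90 0 0 0.085 0.3677 -0.2084 0.055; 90 0 0 0.085 0.3677 -0.2084 0.055; 90 0 0 0.085 0.3677 -0.2084 0.055' && python3 -m handwheel '2 0 0 0 0 0 0.055; 2 0 0 0 0 0 0.055; 2 0 0 0 0 0 0.055'
python3 - <<'E'
from h import *
p0,r0=tool();print(p0,(r0.inv()*RX).as_rotvec(degrees=True),env.state()['qpos'])
im=env.grab_frame('wrist');cv2.imwrite('pics/w3.png',cv2.cvtColor(im,cv2.COLOR_RGB2BGR))
c=env.get_calibration('wrist')
T0=np.eye(4);T0[:3,:3]=r0.as_matrix();T0[:3,3]=p0;T=T0@c['hand_eye'];K=c['mtx']
P=np.linalg.inv(T)@np.r_[464,320,142,1];print(K[0,2]+K[0,0]*P[0]/-P[2],K[1,2]-K[1,1]*P[1]/-P[2],-P[2])
pr(rel([464,320,117],RX))
E
```

```text
time_s: 8.43
ee_pos: [461.0, 322.5, 215.1]
ee_rot: [-88.0, 89.6, -175.5]
force: [-0.2, 0.0, -1.0]
gripper_width: 54.9
time_s: 8.68
ee_pos: [464.1, 319.2, 217.1]
ee_rot: [-71.1, 89.9, -160.4]
force: [0.3, 0.8, -0.3]
gripper_width: 55.4
[464.11 319.24 217.05] [6.06 0.06 0.14] [33.33 17.22 90.78  0.04 72.14 32.57]
257.2071897953314 198.49854397211246 256.5437246449056
6.01 0.02 0.09 0.1006 -0.0004 -0.0010
```

View pics/w3.png

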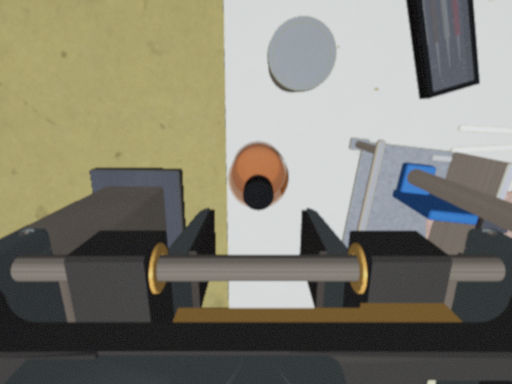

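The black cap's top is at (258,192), centred between the fingers. I'll descend, grip and lift.

```bash
python3 -m handwheel '6 0 0 0.03 0 -0.003 0.055; 6 0 0 0.06 0 -0.003 0.055; 6 0 0 0.085 0 -0.003 0.055; 6 0 0 0.1 0 -0.003 0.055; 6 0 0 0.1 0 -0.003 0.055; 6 0 0 0.1 0 -0.003 0.015; 6 0 0 0.1 0 -0.003 0.015; 6 0 0 0.1 0 -0.003 0.015; 6 0 0 0.1 0 -0.003 0.015; 6 0 0 0.1 0 -0.003 0.015; 6 0 0 0.1 0 -0.003 0.015' 25 && python3 -m handwheel '0 0 0 -0.03 0 0 0.015; 0 0 0 -0.07 0 0 0.015; 0 0 0 -0.11 0 0 0.015; 0 0 0 -0.13 0 0 0.015; 0 0 0 -0.13 0 0 0.015; 0 0 0 -0.13 0 0 0.015'
python3 - <<'E'
from h import *
im=env.grab_frame('top')
def rk(u,v,z): return Rk.inv().apply(onz('top',u,v,z)-[q[0],q[1],0])
y=blob(im,(18,150,110),(32,255,255),(265,140,310,190));print('cream cap rack',y,rk(*y[:2],216))
h=cv2.cvtColor(im,cv2.COLOR_RGB2HSV);m=cv2.inRange(h,(105,150,60),(120,255,255));ys,xs=np.nonzero(m[130:180,200:245]);print('blue',xs.min()+200,xs.max()+200,ys.min()+130,ys.max()+130)
print('blue right edge rack y top', rk(xs.max()+200.5,150,96))
p,r=tool();print(p,(r.inv()*RX).as_rotvec(degrees=True))
P=W(35,155,0);pr(rel([P[0],P[1],p[2]],RX));pr(rel([P[0],P[1],124],RX))
E
```

```text
time_s: 9.65
ee_pos: [465.6, 323.3, 120.2]
ee_rot: [144.2, 89.8, 48.8]
force: [-0.1, -0.8, 5.1]
gripper_width: 27.6
time_s: 10.15
ee_pos: [464.9, 322.6, 249.0]
ee_rot: [147.2, 89.9, 51.8]
force: [0.3, -0.0, -5.3]
gripper_width: 27.6
cream cap rack (np.float64(288.63813229571986), np.float64(164.2101167315175), 257) [ 18.82  52.68 216.  ]
blue 214 231 149 171
blue right edge rack y top [ 58.13 205.73  96.  ]
[464.07 322.03 247.16] [-0.03  0.05  0.12]
-0.03 0.05 0.12 -0.0004 0.2155 0.0752
-0.03 0.05 0.12 0.1228 0.2158 0.0751
```

```bash
python3 -m handwheel '0 0 0 0 0.02 0.007 0.015; 0 0 0 0 0.055 0.019 0.015; 0 0 0 0 0.09 0.032 0.015; 0 0 0 0 0.125 0.044 0.015; 0 0 0 0 0.16 0.056 0.015; 0 0 0 0 0.195 0.07 0.015; 0 0 0 0 0.2155 0.0765 0.015; 0 0 0 0 0.2155 0.0765 0.015; 0 0 0 0 0.2155 0.0765 0.015; 0 0 0 0 0.2155 0.0765 0.015' && python3 - <<'E'
from h import *
p,r=tool();print(Rk.inv().apply(p-[q[0],q[1],0]),(r.inv()*RX).as_rotvec(degrees=True));P=W(35,153.5,0);pr(rel([P[0],P[1],127],RX))
im=env.grab_frame('scene');cv2.imwrite('pics/s3.png',cv2.cvtColor(im,cv2.COLOR_RGB2BGR)[60:330,150:450].repeat(2,0).repeat(2,1))
E
```

```text
time_s: 11.03
ee_pos: [671.0, 226.5, 246.0]
ee_rot: [-87.0, 89.7, 177.6]
force: [-1.5, 0.4, -3.6]
gripper_width: 27.5
[ 34.43 154.37 246.01] [-0.03  0.02  0.29]
-0.03 0.02 0.29 0.1190 0.0012 0.0008
```

View pics/s3.png

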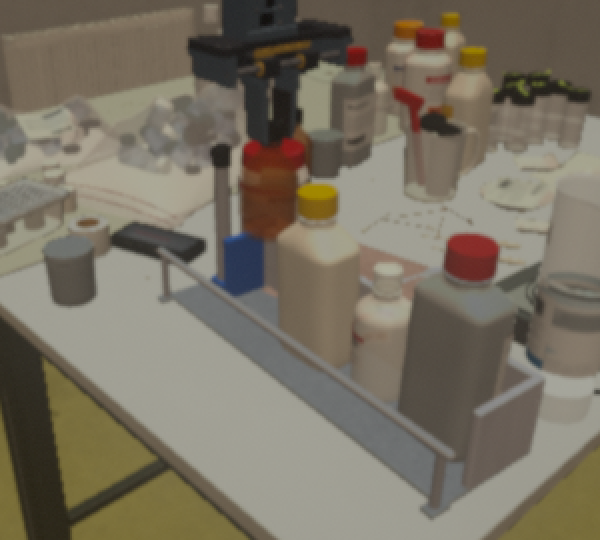

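The amber bottle hangs above the free place and the other three stand upright. I'll lower it.

```bash
python3 -m handwheel '0 0 0 0.02 0 0 0.015; 0 0 0 0.05 0 0 0.015; 0 0 0 0.08 0 0 0.015; 0 0 0 0.1 0 0 0.015; 0 0 0 0.112 0 0 0.015; 0 0 0 0.117 0 0 0.015; 0 0 0 0.119 0 0 0.015; 0 0 0 0.12 0 0 0.015; 0 0 0 0.12 0 0 0.015; 0 0 0 0.12 0 0 0.015'
```

```text
time_s: 11.92
ee_pos: [673.3, 227.0, 130.7]
ee_rot: [128.0, 89.8, 32.7]
force: [-0.2, -0.2, -3.7]
gripper_width: 27.4
```

```bash
python3 -m handwheel '0 0 0 0.002 0 0 0.015; 0 0 0 0.003 0 0 0.015; 0 0 0 0.004 0 0 0.015; 0 0 0 0.004 0 0 0.015; 0 0 0 0.004 0 0 0.015'
```

```text
time_s: 12.33
ee_pos: [673.1, 226.6, 126.3]
ee_rot: [129.7, 89.8, 34.4]
force: [-0.8, -0.9, 4.8]
gripper_width: 27.7
```

```bash
python3 -m handwheel '0 0 0 0 0 0 0.05; 0 0 0 0 0 0 0.05; 0 0 0 0 0 0 0.05; 0 0 0 -0.02 0 0 0.05; 0 0 0 -0.05 0 0 0.05; 0 0 0 -0.09 0 0 0.05; 0 0 0 -0.13 0 0 0.05; 0 0 0 -0.135 0 0 0.05; 0 0 0 -0.135 0 0 0.05; 0 0 0 -0.135 0 0 0.05'
python3 - <<'E'
from h import *
p,r=tool();print(p)
k=onz('top',211.3,154,216);k2=W(24,240,0);print(k,k2)
Rd=toolR(0)
pr(rel([(k[0]+k2[0])/2,(k[1]+k2[1])/2,260],Rd))
im=env.grab_frame('top');cv2.imwrite('pics/t3.png',cv2.resize(cv2.cvtColor(im,cv2.COLOR_RGB2BGR)[125:255,130:394],None,fx=3,fy=3,interpolation=2))
im=env.grab_frame('wrist');cv2.imwrite('pics/w4.png',cv2.cvtColor(im,cv2.COLOR_RGB2BGR))
E
```

```text
time_s: 13.17
ee_pos: [672.3, 226.5, 259.4]
ee_rot: [178.0, 89.9, 82.7]
force: [0.3, -0.8, -1.2]
gripper_width: 50.2
[672.26 226.47 259.36]
[666.76 313.22 216.  ] [668.57 312.73   0.  ]
-90.03 -0.06 -0.06 -0.0005 -0.0126 -0.0857
```

View pics/w4.png

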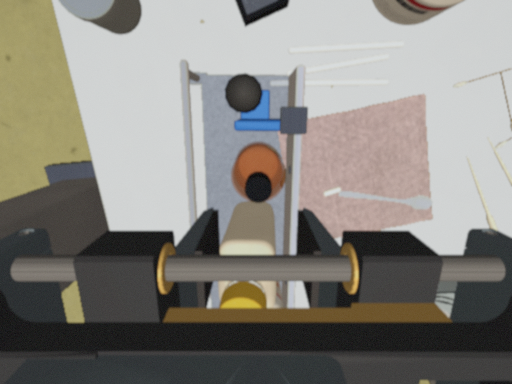

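The amber bottle stands in the free place (cap at (258,187)) in front of the blue follower, with the knob at (244,93). I'll turn the gripper and go above the knob.

```bash
python3 -m handwheel '-7 0 0 0 -0.002 -0.01 0.065; -90 0 0 -0.0005 -0.0126 -0.0857 0.065; -90 0 0 -0.0005 -0.0126 -0.0857 0.065; -90 0 0 -0.0005 -0.0126 -0.0857 0.065; -90 0 0 -0.0005 -0.0126 -0.0857 0.065; -90 0 0 -0.0005 -0.0126 -0.0857 0.065; -90 0 0 -0.0005 -0.0126 -0.0857 0.065; -90 0 0 -0.0005 -0.0126 -0.0857 0.065; -90 0 0 -0.0005 -0.0126 -0.0857 0.065; -90 0 0 -0.0005 -0.0126 -0.0857 0.065; -90 0 0 -0.0005 -0.0126 -0.0857 0.065; -90 0 0 -0.0005 -0.0126 -0.0857 0.065' && python3 -m handwheel '-3 0 0 0 0 0 0.065; -3 0 0 0 0 0 0.065; -3 0 0 0 0 0 0.065; -3 0 0 0 0 0 0.065'
python3 - <<'E'
from h import *
p0,r0=tool();print(p0,(r0.inv()*toolR(0)).as_rotvec(degrees=True))
im=env.grab_frame('wrist')
c=env.get_calibration('wrist')
T0=np.eye(4);T0[:3,:3]=r0.as_matrix();T0[:3,3]=p0;T=T0@c['hand_eye'];K=c['mtx']
P=np.linalg.inv(T)@np.r_[667.5,313,216,1];print('exp',K[0,2]+K[0,0]*P[0]/-P[2],K[1,2]-K[1,1]*P[1]/-P[2],-P[2])
m=cv2.inRange(cv2.cvtColor(im,cv2.COLOR_RGB2GRAY),0,35);m[:150]=0;m[235:]=0;m[:,:200]=0;m[:,320:]=0
n,lab,st,ce=cv2.connectedComponentsWithStats(m);i=1+np.argmax(st[1:,4]);print('knob',st[i],ce[i])
pr(rel([667.5,313,180],toolR(0)))
E
```

```text
time_s: 14.27
ee_pos: [667.3, 312.7, 257.7]
ee_rot: [-162.5, 89.8, -171.7]
force: [-0.2, -0.1, 0.0]
gripper_width: 65.0
time_s: 14.6
ee_pos: [667.6, 312.9, 259.2]
ee_rot: [167.9, 89.9, 161.3]
force: [0.4, -0.2, 0.6]
gripper_width: 65.0
[667.63 312.87 259.22] [-1.33 -0.08 -0.02]
exp 256.98020751023574 210.25878299286475 225.77632806882707
knob [310 212  10  23 190] [314.54 224.32]
-1.31 -0.05 -0.03 0.0796 0.0000 -0.0002
```

```bash
python3 -m handwheel '-1 0 0 0.02 0 0 0.065; -1 0 0 0.04 0 0 0.065; -1 0 0 0.06 0 0 0.065; -1 0 0 0.078 0 0 0.065; -1 0 0 0.078 0 0 0.065; -1 0 0 0.078 0 0 0.065; -1 0 0 0.078 0 0 0.01; -1 0 0 0.078 0 0 0.01; -1 0 0 0.078 0 0 0.01; -1 0 0 0.078 0 0 0.01; -1 0 0 0.078 0 0 0.01; -1 0 0 0.078 0 0 0.01' 20
```

```text
time_s: 15.65
ee_pos: [668.2, 313.7, 183.2]
ee_rot: [63.1, 89.8, 57.5]
force: [0.3, 3.1, 1.2]
gripper_width: 27.8
```

```bash
python3 -m handwheel '0 0 0 0 -0.003 0 0.01; 0 0 0 0 -0.007 0 0.01; 0 0 0 0 -0.011 0 0.01; 0 0 0 0 -0.015 0 0.01; 0 0 0 0 -0.019 0 0.01; 0 0 0 0 -0.023 0 0.01; 0 0 0 0 -0.027 0 0.01; 0 0 0 0 -0.031 0 0.01; 0 0 0 0 -0.035 0 0.01; 0 0 0 0 -0.039 0 0.01; 0 0 0 0 -0.043 0 0.01; 0 0 0 0 -0.046 0 0.01' && python3 -m handwheel '0 0 0 0 -0.003 0 0.01; 0 0 0 0 -0.006 0 0.01; 0 0 0 0 -0.009 0 0.01; 0 0 0 0 -0.012 0 0.01; 0 0 0 0 -0.015 0 0.01; 0 0 0 0 -0.018 0 0.01; 0 0 0 0 -0.021 0 0.01; 0 0 0 0 -0.024 0 0.01; 0 0 0 0 -0.026 0 0.01; 0 0 0 0 -0.028 0 0.01; 0 0 0 0 -0.028 0 0.01'
python3 - <<'E'
from h import *
p,r=tool();l=Rk.inv().apply(p-[q[0],q[1],0]);print(l,'joint',254-l[1],env.state()['force'])
im=env.grab_frame('scene');cv2.imwrite('pics/s4.png',cv2.cvtColor(im,cv2.COLOR_RGB2BGR)[60:330,150:450].repeat(2,0).repeat(2,1))
E
```

```text
time_s: 16.65
ee_pos: [663.6, 267.5, 183.2]
ee_rot: [66.0, 89.8, 60.4]
force: [-0.1, 4.6, 5.1]
gripper_width: 27.2
time_s: 17.57
ee_pos: [660.9, 239.7, 183.2]
ee_rot: [65.2, 89.8, 59.7]
force: [-0.2, 4.0, 5.9]
gripper_width: 27.6
[ 23.12 166.59 183.23] joint 87.41089249879124 [-0.16  4.03  5.87]
```

View pics/s4.png

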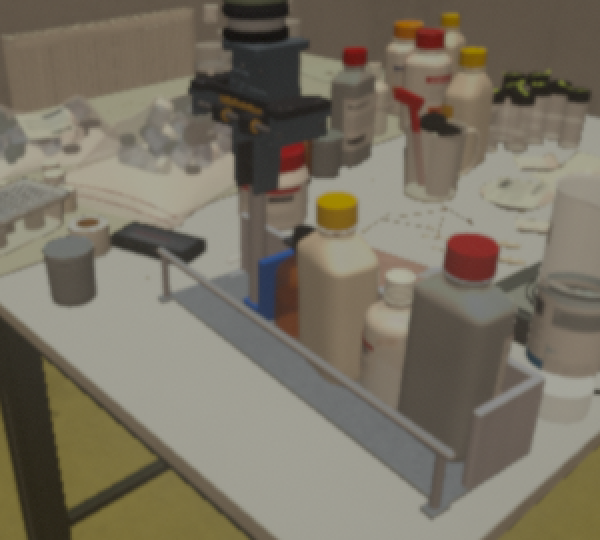

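The row is closing, everything is upright, and the push force is only about 4 N. I'll continue until the force rises.

```bash
python3 -m handwheel '0 0 0 0 -0.002 0 0.01; 0 0 0 0 -0.004 0 0.01; 0 0 0 0 -0.006 0 0.01; 0 0 0 0 -0.008 0 0.01; 0 0 0 0 -0.01 0 0.01; 0 0 0 0 -0.012 0 0.01; 0 0 0 0 -0.012 0 0.01' && python3 -m handwheel '0 0 0 0 -0.002 0 0.01; 0 0 0 0 -0.003 0 0.01; 0 0 0 0 -0.004 0 0.01; 0 0 0 0 -0.004 0 0.01'
```

```text
time_s: 18.2
ee_pos: [659.8, 228.4, 183.2]
ee_rot: [69.4, 89.7, 63.8]
force: [-0.4, 5.5, 5.0]
gripper_width: 27.3
time_s: 18.53
ee_pos: [659.4, 224.7, 183.2]
ee_rot: [70.6, 89.7, 65.0]
force: [0.6, 6.4, 5.9]
gripper_width: 27.4
```

```bash
for i in 1; do python3 -m handwheel '0 0 0 0 -0.001 0 0.01; 0 0 0 0 -0.002 0 0.01; 0 0 0 0 -0.002 0 0.01'; done; python3 -m handwheel '0 0 0 0 -0.001 0 0.01; 0 0 0 0 -0.002 0 0.01; 0 0 0 0 -0.002 0 0.01'
```

```text
time_s: 18.78
ee_pos: [659.2, 222.8, 183.2]
ee_rot: [71.1, 89.7, 65.5]
force: [0.6, 6.3, 5.8]
gripper_width: 27.8
time_s: 19.03
ee_pos: [659.1, 221.6, 183.2]
ee_rot: [73.6, 89.6, 68.0]
force: [0.6, 7.9, 5.3]
gripper_width: 27.5
```

```bash
python3 -m handwheel '0 0 0 0 -0.001 0 0.01; 0 0 0 0 -0.002 0 0.01; 0 0 0 0 -0.003 0 0.01; 0 0 0 0 -0.003 0 0.01'
```

```text
time_s: 19.37
ee_pos: [659.1, 221.2, 183.2]
ee_rot: [77.8, 89.4, 72.2]
force: [1.7, 14.0, 3.7]
gripper_width: 27.7
```

The force jumped to 14 N and the motion stalled, so the row is closed up. I'll ease off, release and rise.

```bash
python3 -m handwheel '0 0 0 0 0.002 0 0.01; 0 0 0 0 0.003 0 0.01; 0 0 0 0 0.003 0 0.055; 0 0 0 0 0.003 0 0.055; 0 0 0 0 0.003 0 0.055; 0 0 0 0 0.003 0 0.055; 0 0 0 -0.02 0.003 0 0.055; 0 0 0 -0.05 0.003 0 0.055; 0 0 0 -0.09 0.003 0 0.055; 0 0 0 -0.12 0.003 0 0.055; 0 0 0 -0.12 0.003 0 0.055; 0 0 0 -0.12 0.003 0 0.055' && python3 -m handwheel '0 0 0 -0.02 0.03 -0.03 0.055; 0 0 0 -0.03 0.06 -0.06 0.055; 0 0 0 -0.03 0.09 -0.09 0.055; 0 0 0 -0.03 0.12 -0.12 0.055; 0 0 0 -0.03 0.15 -0.15 0.055; 0 0 0 -0.03 0.15 -0.2 0.055; 0 0 0 -0.03 0.15 -0.2 0.055; 0 0 0 -0.03 0.15 -0.2 0.055'
python3 - <<'E'
from h import *
im=env.grab_frame('top');im2=env.grab_frame('scene')
a=cv2.resize(cv2.cvtColor(im,cv2.COLOR_RGB2BGR)[125:255,130:394],None,fx=2,fy=2,interpolation=2)
b=cv2.resize(cv2.cvtColor(im2,cv2.COLOR_RGB2BGR)[120:290,170:434],None,fx=2,fy=2,interpolation=2)
cv2.imwrite('pics/fin.png',np.vstack([a,b]))
E
```

```text
time_s: 20.37
ee_pos: [659.4, 218.8, 304.4]
ee_rot: [28.2, 89.7, 22.6]
force: [-0.0, 0.0, -0.4]
gripper_width: 54.9
time_s: 21.03
ee_pos: [470.5, 388.3, 331.3]
ee_rot: [-156.0, 89.8, -161.4]
force: [0.6, 0.4, -0.2]
gripper_width: 54.8
```

View pics/fin.png

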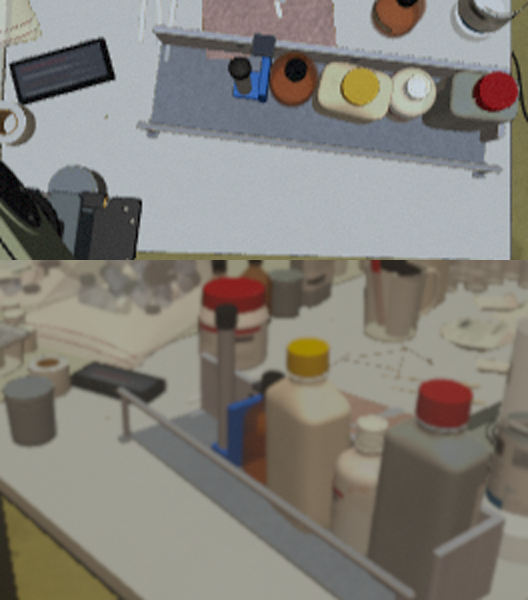

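The picture shows all four bottles upright and closed up against the end stop, and the tub in place. I'll make a quick numeric check and hand in.

```bash
python3 - <<'E'
from h import *
for n,u,v,z in [('amber',147.5,35,148),('cream',180,43.5,218),('white',209,44,156),('silver',248,46,228),('knob',120,34,216)]:
    print(n,Rk.inv().apply(onz('top',130+u,125+v,z)-[q[0],q[1],0]))
print(env.state()['gripper_width'],env.state()['force']);env.job_done()
E
```

```text
amber [ 36.81  79.28 148.  ]
cream [ 14.08   0.96 218.  ]
white [ 30.45 -78.68 156.  ]
silver [  25.04 -157.69  228.  ]
knob [ 20.74 146.25 216.  ]
54.89323242122099 [-0.99  0.76  0.37]
the job is handed in; nothing more can be done
```

I finished the job and handed it in at about 21 s of the 72 s allowed; no verdict was reported.

**What I did:** I gripped the cream and then the silver bottle by the cap and swung each upright about its base edge. I lifted the brown bottle by its cap into the free place. Last, I slid the follower by its knob until the push force jumped from about 8 N to 14 N and it stopped moving.

**Last checks:**
- **Picture:** all four bottles stand upright in contact, up against the end stop. The tub looks to be where it was, and the robot is clear of everything.
- **Bottle positions:** estimated x in the rack's frame is 14 to 37 mm, inside the 0 to 85 mm limit. Cream came out at 14 mm against about 19 mm measured earlier, so that margin is the smallest. I read these cap positions by eye, good to a few mm.
- **Follower:** the top view puts it at about 0.108 and the tool position at about 0.106. The expected closed range is 0.103 to 0.107, so the two agree within measurement error and are past 0.088.

**What went wrong or disagreed:**
- The automatic knob detection in the wrist view failed, so I used the top camera's position for that grasp.
- The wrist camera showed caps 5 to 8 pixels off from where I expected them, without affecting any grasp.
- I viewed 12 pictures, two over the budget of 10.

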